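# Clamp a punch block with a cam lever and hold it at full lift

## Task

Take the loose grey steel punch block that lies in front of the clamp and lay it flat on the cam clamp's plate, lengthwise in the middle between the blue fixed jaw and the black-padded sliding jaw, and let go of it. Then swing the clamp's lever by its red grip round to the cam's highest lift, where the lever lies right over the red mark on the plate and the block is squeezed tight; the lever springs back if let go, so finish while still holding the red grip there. Leave the other things on the bench where they are.

Things in the scene. Friction and masses are not known exactly. Their poses are not given: they have to be found in the camera images.
- cam_clamp: Cam clamp fixed to the bench, in differing places and yaw. Dark steel plate 100 (x) x 202 (y) x 12 mm; origin on its underside below the nest's middle; plate spans y -142 to +60, x -50 to +50 mm in its frame, z up. Blue fixed jaw, 44 wide, 20 high above the plate, face at y = +36. Red line on the plate at x = 0, y = -104 to -140: the lever's direction at highest lift.
- nest (a point): Middle of the open nest on the plate's top face (12 mm above the bench), half-way between the jaw faces with the lever at 0; axes as the clamp's. The gap along y is 72 mm with the lever at 0 and 68 mm at 0.25 rad; the nest's sides (x) are open.
- cam_pivot (a point): Upright axis of the cam lever, at the height of the plate's top; in the clamp's frame at x 0, y -86 mm. Axes as the clamp's.
- cam_lever (a joint): Lever angle, rad, counterclockwise from above. 0: lever points along the clamp's -x. 1.571: along the clamp's -y, over the red mark, the highest lift. Range 0 to 2.1; past 1.571 the jaw goes back again. Starts at 0 to 0.25 (open). A spring pulls it back to open, about 0.4 N m at the highest lift (some 4 N at the grip); friction 0.08 N m.
- lever_grip (a point): Red round upright grip on the lever's end, 21 mm in diameter (narrower foot); origin on its axis, 56 mm above the bench, 100 mm from the pivot axis. It reaches from z = 35 to 80 mm above the bench; the aluminium lever bar (16 wide) is below it at z = 28 to 35 mm. Its x axis points to the pivot. It does not spin on the bar.
- jaw_pad: Black pad, 40 wide, 9 thick, 17 high, on the sliding jaw (top 19 mm above the plate); its origin is 4.5 mm behind its face. Face at y = -36 mm in the clamp's frame with the lever at 0; it moves +y by 14 mm x sin(lever angle), slides the block up to the fixed jaw, and its spring (8 N/mm) is squeezed 2 mm by a 60 mm block at full lift: about 16 N.
- punch: The loose light grey steel punch block with two small dark holes on top, 30 (x) x 60 (y) x 22 (z) mm; origin at the centre of its underside, y along its length. Starts lying flat on the bench in front of the clamp, to the left.
- punch_center (a point): Centre of the punch block, half-way up (11 mm above its underside); y along its 60 mm length, x across its 30 mm width.
- tin: Bystander: round tin of terminals, 67 mm wide, 22 high; origin underside centre.
- knob: Bystander: black dial knob, 32 mm wide, 28 high; origin underside centre.
- plug_white: Bystander: white connector housing 22 x 28 x 13 mm; origin underside centre.
- cutters: Bystander: red-handled flush cutters 51 x 110 x 13 mm; origin underside centre.
There are look-alikes about, which are no part of the job. Several things have the shape of the punch; the one meant has the colours described above.

How it is judged:
By the outcome, as a careful person would: the job done as asked, in the order asked, and still so for the second after the job is handed in, while the arm keeps its last pose, push and grip.
It also fails if it takes over 54 s, if anything falls off the work surface, if the arm or the gripper's body presses on something with over 40 N, if the wrist force passes 120 N, or if a joint passes its speed limit or range.

## Robot

A 6-joint arm with a two-finger parallel gripper is mounted at the origin on a cart in front of the work surface, level with it; the furniture and walls round the work are solid. World frame = base frame: x ahead of the robot, y to its left, z up, the work surface at z = 0. Lengths are in m, angles in rad, forces in N, time in s.
With the tool pointing down it reaches from about 0.25 to 0.725 m from the base axis. Payload 4 kg.
Tool frame: the origin (TCP) lies between the finger pads; the fingertips stand 8 mm ahead of it and the grasp point (between the pads) lies 11 mm behind it; z points along the fingers, y is the direction in which the jaws open and shut (so a half turn about z gives the same grasp; the last joint's range is limited). The gripper opens to 85 mm and grips with 20 to 120 N. Pads are 22 mm wide; open, the fingers measure 114 mm over their backs; the gripper's body (76 mm by 85 mm) begins 54 mm behind the grasp point. The pads swing forward as they close: fully open they stand 13 mm farther back than shut.
Start: joints at [1.262, 0.241, 0.005, 1.335, 0, 1.571], TCP at [0.152, 0.476, 0.239] pointing down, gripper open.
Joint ranges: [-2.72, 2.72], [-1.05, 1.87], [-1.09, 1.28], [-1.99, 2.15], [-1.42, 1.44], [-3.14, 3.14]. Speed limits (rad/s): [2.79, 2.79, 3.14, 3.14, 3.14, 3.14].

## Interface

Orientations are given as a unit quaternion [x, y, z, w].
In Python, from workcell import * gives the robot as it stands.
- The arm moves only by the tool send_rows, never from a script. Its argument "increments" is a list that holds one entry, the list of rows, each a list of 6 numbers: the shift along the tool's x, y, z in units of 50 mm (1.0 is 50 mm), then the turn, a rotation vector about the tool's x, y, z in units of 10 degrees (1.0 is 10 degrees). In form: [[[x, y, z, ax, ay, az], ...]]. A call has 1 to 8 rows; each row shifts and turns the commanded pose from where the row before left it, along the tool's axes as they then stand; what a row does not reach is not made up. A row lasts 1/8 s, in which the tool goes at most 62.5 mm and 10.7 degrees, less where a joint would pass 70% of its speed; a pose out of reach is approached as far as the arm can. A call with a number of a shift or a turn outside -1 to 1 is refused whole. A call with a gripper value outside its range is refused whole. "grip" is the closure, from 0 (fully open) to 1 (shut), set as the call begins (left out, the last holds). The fingers move at their own pace and stop on an object; the grip force is fixed at half the most. Time passes only in rows, so rows that do not move let the fingers close. It gives the time, the measured TCP pose, the force and the opening at its end, in the units of the state.
- get_obs(): the state, without advancing time (a new reading comes with each control period).
- camera(name): name is "scene" or "top"; returns a dict with "color" (420x560x3 uint8, red, green, blue), "z_map" (420x560 float32, m along the optical axis (not along the pixel's ray), 0 where there is no reading), "intrinsics" (3x3 intrinsics, pixels), "pose" (4x4, takes a point from camera to world coordinates). Camera axes: x right, y down, z forward; pixel columns grow to the right and rows downward; lengths in m; the calibration is good to about 2 mm. A picture is of the moment at which its call begins.
- job_done(): hands the job in, once; it reports no verdict.
The state is a dict: "clock": time; "joint_pos": joint angles; "joint_vel": joint speeds; "tau": joint torques, N m; "eef_pos": TCP position; "tool_rot": TCP orientation; "ft_force": force on the tool from outside, world axes, zero at the start; "ft_torque": the same for the moment, N m; "grip_width": finger opening in m.
Only numpy, scipy, OpenCV 4.12 (cv2) and the standard library are available. Lean on these libraries where they do the work, as an engineer would, in place of code of your own. Each camera call takes 0.05 s, during which the arm holds its last target.

## Working session

There is one attempt and no reset: what is moved stays moved. The work goes in short steps, Python scripts to look and compute and a tool call to move; the robot and the scene stay as the last step left them, time stands still between calls to the robot, and variables do not carry over. Pictures are saved under pics/ and viewed, and the job is handed in when it is done.

Besides the shell and the picture viewer there is one more tool, called after "Request:" in YAML: its name, and indented under it one key for each argument. send_rows: Moves the arm, as the interface text tells. Its arguments: {"type":"object","properties":{"increments":{"type":"array"},"grip":{"type":"number"}},"required":["increments"]}

```bash
mkdir -p pics; ls
python3 - <<'E'
from workcell import *
import cv2,numpy as np
for n in("scene","top"):
    c=camera(n); cv2.imwrite(f"pics/{n}0.png",c["color"][:,:,::-1]); print(n,c["intrinsics"].tolist(),np.round(c["pose"],4).tolist())
    np.savez(f"{n}0.npz",**c)
print(get_obs())
E
```

```text
pics
scene [[477.17836086337087, 0.0, 279.40411747867404], [0.0, 477.17836086337087, 211.78572569893115], [0.0, 0.0, 1.0]] [[0.5617, -0.6081, 0.5609, 0.0232], [-0.8272, -0.3995, 0.3952, -0.352], [-0.0162, -0.686, -0.7274, 0.6869], [0.0, 0.0, 0.0, 1.0]]
top [[456.06986527844055, 0.0, 277.5913350925836], [0.0, 456.06986527844055, 216.9638769324416], [0.0, 0.0, 1.0]] [[0.0282, -0.9901, 0.1373, 0.3736], [-0.9995, -0.0302, -0.0128, -0.0006], [0.0169, -0.1369, -0.9904, 1.0134], [0.0, 0.0, 0.0, 1.0]]
{'clock': 0.1, 'joint_pos': array([ 1.26196962e+00,  2.41314208e-01,  3.83962119e-03,  1.33518600e+00,
       -1.54185948e-05,  1.57078097e+00]), 'joint_vel': array([ 0.00042492, -0.00100612,  0.00219405,  0.00080673, -0.0001392 ,
        0.00078383]), 'tau': array([ 7.45053621e-04, -3.73136759e+01,  2.53009880e+01,  1.08577078e-02,
        3.47011439e-05, -4.85871524e-06]), 'eef_pos': array([0.15180638, 0.47581589, 0.23850628]), 'tool_rot': array([ 1.53792797e-01,  9.88102680e-01, -9.22224752e-04, -1.35751639e-04]), 'ft_force': array([-0.45271485, -0.18649384,  0.08662932]), 'ft_torque': array([-0.00621346, -0.02593037, -0.00805067]), 'grip_width': 0.08541921837963092}
```

View pics/scene0.png

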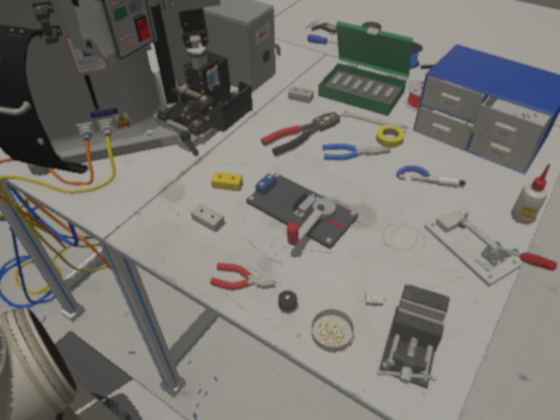

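View pics/top0.png

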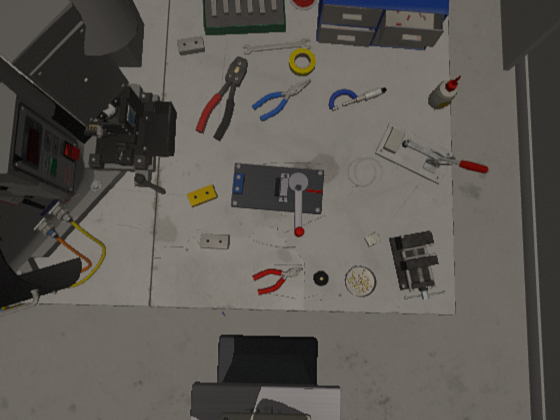

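The scene view shows the clamp at (302,208), a grey block at (208,217), a yellow one at (227,181) and another grey one at (300,94). In the top view they are at (278,188), (214,241), (202,195) and (190,45). Three things could be taken for the punch: top (214,241), (202,195, yellow) and (190,45, far grey). I'm choosing (214,241), light grey, in front of the clamp and to the left. Next I'll crop it and measure.

```bash
cat > h.py <<'E'
import numpy as np,cv2
def load(n): return dict(np.load(n+".npz"))
def ray(c,u,v,z):
    K=c["intrinsics"];P=c["pose"]
    d=P[:3,:3]@np.array([(u-K[0,2])/K[0,0],(v-K[1,2])/K[1,1],1.]); o=P[:3,3]
    return o+d*(z-o[2])/d[2]
def cloud(c):
    K=c["intrinsics"];P=c["pose"];z=c["z_map"];v,u=np.indices(z.shape)
    p=np.stack([(u-K[0,2])/K[0,0]*z,(v-K[1,2])/K[1,1]*z,z],-1)
    return p@P[:3,:3].T+P[:3,3]
E
python3 - <<'E'
from h import *
t=load("top0");s=load("scene0")
a=t["color"][20:270,150:350,::-1];a=cv2.resize(a[:,:],None,fx=3,fy=3,interpolation=cv2.INTER_CUBIC)
cv2.imwrite("pics/c1.png",a[480:750]); cv2.imwrite("pics/c2.png",a[340:600,150:600])
b=s["color"][80:260,180:370,::-1];cv2.imwrite("pics/c3.png",cv2.resize(b,None,fx=3,fy=3,interpolation=cv2.INTER_CUBIC))
W=cloud(t)
for n,(u,v) in dict(p=(214,241),far=(190,45),yel=(202,195),plate=(255,205),grip=(299,231),tin=(360,282)).items():
    print(n,ray(t,u,v,0.022),W[v,u],t["color"][v,u])
E
```

```text
p [0.45405835 0.12320292 0.022     ] [0.45399967 0.12311263 0.02272277] [124 117 109]
far [0.90524755 0.19984798 0.022     ] [0.90328896 0.19910942 0.02565214] [108 103  96]
yel [0.55475124 0.15437008 0.022     ] [0.55475539 0.15437364 0.02197725] [136 111   4]
plate [0.53605796 0.03695538 0.022     ] [0.53767344 0.03732917 0.01214349] [53 54 54]
grip [ 0.48145538 -0.06118509  0.022     ] [ 0.47521196 -0.05768154  0.07937155] [136  22  14]
tin [ 0.37475406 -0.19535258  0.022     ] [ 0.37477629 -0.19899435  0.00345703] [71 69 60]
```

View pics/c1.png

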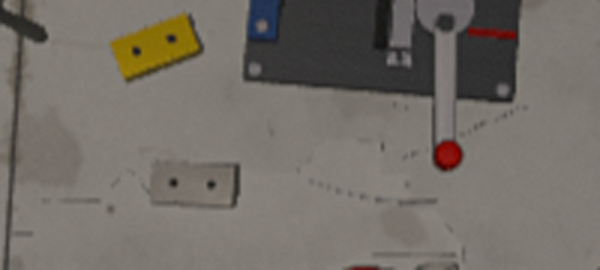

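View pics/c2.png

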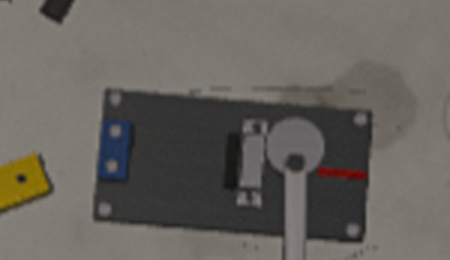

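View pics/c3.png

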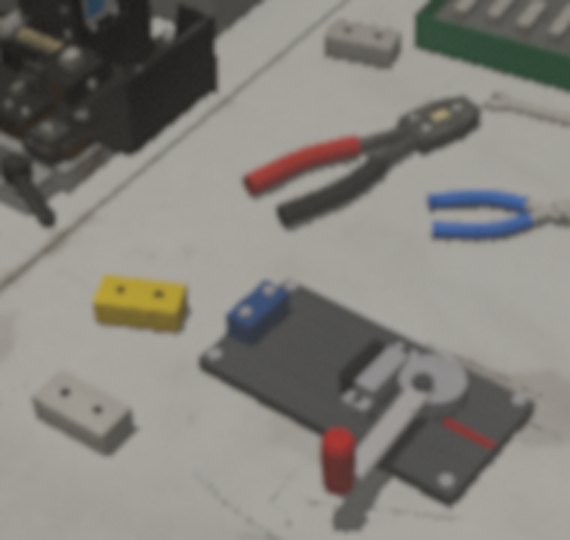

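The crops confirm the choice: light grey with two dark holes at top (214,241). The blue jaw is at (239,183), the pad at about (277,187), the red mark at about (314,191) and the grip at (299,231). Measuring now.

Run:
```python
from h import *
for nm in("top0","scene0"):
    c=load(nm);W=cloud(c);col=c["color"].astype(int);hsv=cv2.cvtColor(c["color"],cv2.COLOR_RGB2HSV).astype(int)
    X,Y,Z=W[...,0],W[...,1],W[...,2]
    def proj(mask,z):
        v,u=np.nonzero(mask);return np.array([ray(c,a,b,z)[:2] for a,b in zip(u,v)])
    def rect(mask,z,name):
        m=mask.astype(np.uint8);n,l,st,ce=cv2.connectedComponentsWithStats(m)
        i=1+np.argmax(st[1:,4]); cs,_=cv2.findContours((l==i).astype(np.uint8),cv2.RETR_EXTERNAL,cv2.CHAIN_APPROX_NONE)
        q=np.array([ray(c,a,b,z)[:2] for a,b in max(cs,key=len)[:,0]])*1000
        r=cv2.minAreaRect(q.astype(np.float32)); print(nm,name,st[i,4],np.round(r[0],1),np.round(r[1],1),round(r[2],2),"centroid",np.round(ray(c,*ce[i],z)*1000,1))
    sat=hsv[...,1];val=hsv[...,2]
    near=lambda x,y,r:(abs(X-x)<r)&(abs(Y-y)<r)
    rect(near(.454,.123,.06)&(Z>.0165)&(Z<.03),.022,"punch top")
    rect(near(.55,-.02,.16)&(Z>.007)&(sat<80)&(val<75),.012,"plate")
    rect(near(.55,-.02,.16)&(hsv[...,0]>100)&(hsv[...,0]<125)&(sat>110)&(Z>.024),.032,"blue")
    red=((hsv[...,0]<8)|(hsv[...,0]>172))&(sat>130)
    rect(red&near(.55,-.09,.06)&(Z<.03)&(Z>0.004),.012,"mark")
    rect(red&near(.475,-.057,.04)&(Z>.074),.080,"griptop")
    rect(red&near(.475,-.057,.04)&(Z>.03),.0575,"gripall")
    rect(near(.55,-.01,.05)&(val<40)&(Z>.02),.031,"pad")
    m=near(.454,.123,.03)&(Z>.0165); print(np.median(Z[m]))
    print("platez",np.median(Z[near(.55,.02,.01)]))
```

```text
top0 punch top 386 [455.3 123.5] [60.6 30.2] 88.84 centroid [455.3 123.7  22. ]
top0 plate 2938 [577.9 -11.2] [201.4  99.3] 86.98 centroid [576.6  -8.   12. ]
top0 blue 130 [582.7  76. ] [19.4 43.1] 86.63 centroid [581.8  76.   32. ]
top0 mark 49 [574.6 -92.3] [ 6.8 33.7] 1.8 centroid [574.5 -92.3  12. ]
top0 griptop 64 [475.2 -57.6] [16.6 16.5] 1.32 centroid [475.3 -57.5  80. ]
top0 gripall 70 [476.6 -59. ] [19.1 16.9] 1.32 centroid [477.  -58.7  57.5]
top0 pad 74 [577.3  -9.5] [ 8.9 38.6] 86.99 centroid [577.5  -9.6  31. ]
0.02301733257732147
platez 0.012944094584777188
scene0 punch top 419 [454.  120.8] [65.6 33.9] 88.89 centroid [454.1 120.8  22. ]
scene0 plate 187 [567.3 -86.6] [55.2 92. ] 86.94 centroid [545.9 -82.5  12. ]
scene0 blue 47 [582.9  73.9] [14.8 37.3] 86.25 centroid [583.8  71.9  32. ]
scene0 mark 23 [575.7 -91.3] [29.4  3.3] 88.17 centroid [576.  -91.9  12. ]
scene0 griptop 83 [473.2 -61.4] [20.3 15.3] 33.37 centroid [472.9 -61.1  80. ]
scene0 gripall 92 [488.9 -51.3] [23.4 15.9] 33.38 centroid [488.6 -50.8  57.5]Traceback (most recent call last):
  File "<stdin>", line 21, in <module>
  File "<stdin>", line 9, in rect
    return _wrapfunc(a, 'argmax', axis=axis, out=out, **kwds)
    return bound(*args, **kwds)
ValueError: attempt to get argmax of an empty sequence
```

```bash
cat >> h.py <<'E'
from scipy.spatial.transform import Rotation as R
def togo(x,y,z,ydir,n=8):
    """target TCP mm, tool y direction deg (tool down). prints total & per-row tool-frame units. 'turn then shift' and 'shift then turn'"""
    from workcell import get_obs
    o=get_obs();p=o["eef_pos"]*1000;r=R.from_quat(o["tool_rot"])
    a=np.radians(ydir);Y=np.array([np.cos(a),np.sin(a),0]);Z=np.array([0,0,-1.]);M=np.stack([np.cross(Y,Z),Y,Z],1)
    rv=np.degrees((r.inv()*R.from_matrix(M)).as_rotvec())/10
    d=np.array([x,y,z])-p
    yd=r.as_matrix()[:,1]
    print("t",round(o["clock"],3),"tcp",np.round(p,1),"ydir",round(np.degrees(np.arctan2(yd[1],yd[0])),2),"q",np.round(o["joint_pos"],2),"F",np.round(o["ft_force"],1),"w",round(o["grip_width"]*1000,1))
    print("shift now-frame",np.round(r.inv().apply(d)/50,2),"after turn",np.round(M.T@d/50,2),"turn",np.round(rv,2))
E
python3 -c "
from h import *
togo(455.3,123.5,120,-1.16)"
```

```text
t 0.1 tcp [151.8 475.8 238.5] ydir 72.31 q [ 1.26  0.24  0.    1.34 -0.    1.57] F [-0.5 -0.2  0.1] w 85.4
shift now-frame [-7.92 -4.86  2.38] after turn [-6.92  6.21  2.37] turn [-0.01  0.01  7.35]
```

Request:
send_rows:
  increments:
    - [[-0.9,-0.55,0.1,0,0,0],[-0.9,-0.55,0.1,0,0,0],[-0.9,-0.55,0.1,0,0,0],[-0.9,-0.55,0.1,0,0,0],[-0.9,-0.55,0.1,0,0,0],[-0.9,-0.55,0.1,0,0,0],[-0.9,-0.55,0.1,0,0,0],[-0.9,-0.55,0.1,0,0,0]]
  grip: 0

```text
clock: 1.1
eef_pos: [0.4288, 0.1558, 0.1989]
tool_rot: [0.154, 0.988, -0.0, -0.0]
ft_force: [0.3, 1.0, 0.6]
grip_width: 0.0852
```

Request:
send_rows:
  increments:
    - [[0,0,0,0,0,0.92],[0,0,0,0,0,0.92],[0,0,0,0,0,0.92],[0,0,0,0,0,0.92],[0,0,0,0,0,0.92],[0,0,0,0,0,0.92],[0,0,0,0,0,0.92],[0,0,0,0,0,0.92]]

```text
clock: 2.1
eef_pos: [0.4277, 0.1572, 0.1989]
tool_rot: [0.717, 0.697, -0.0, -0.0]
ft_force: [-0.3, 0.0, 0.2]
grip_width: 0.0854
```

```bash
python3 -c "
from h import *
togo(455.3,123.5,60,-1.16)"
```

```text
t 2.1 tcp [427.7 157.2 198.9] ydir -1.6 q [ 0.35  0.18 -0.18  1.21  0.    1.95] F [-0.3  0.   0.2] w 85.4
shift now-frame [-0.66  0.57  2.78] after turn [-0.66  0.57  2.78] turn [-0.01  0.   -0.04]
```

Request:
send_rows:
  increments:
    - [[-0.17,0.14,0.7,0,0,0],[-0.17,0.14,0.7,0,0,0],[-0.17,0.14,0.7,0,0,0],[-0.16,0.14,0.68,0,0,-0.04],[0,0,0,0,0,0]]

```text
clock: 2.72
eef_pos: [0.4528, 0.1221, 0.0578]
tool_rot: [0.713, 0.701, -0.003, -0.002]
ft_force: [-0.2, 0.4, 0.4]
grip_width: 0.0855
```

```bash
python3 -c "
from h import *
togo(455.0,123.2,10,-1.16)
from workcell import camera
c=camera('scene');np.savez('s1.npz',**c);cv2.imwrite('pics/s1.png',cv2.resize(c['color'][130:310,100:340,::-1],None,fx=3,fy=3))"
```

```text
t 2.725 tcp [452.8 122.1  57.8] ydir -0.97 q [ 0.26  0.35 -0.36  0.87  0.    1.85] F [-0.2  0.4  0.4] w 85.5
shift now-frame [0.02 0.05 0.96] after turn [0.02 0.04 0.96] turn [-0.04  0.01  0.02]
```

View pics/s1.png

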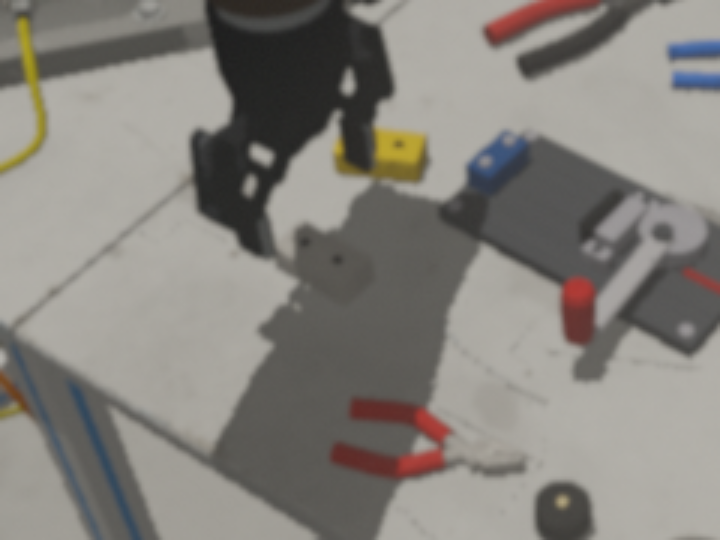

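The crop shows the fingers either side of the punch (about (335,270) in the crop) and the far finger clear of the yellow block. Descending and gripping.

Request:
send_rows:
  increments:
    - [[0.01,0.02,0.4,0,0,0],[0.01,0.02,0.4,0,0,0],[0,0,0.15,-0.04,0,0.02],[0,0,0,0,0,0]]

```text
clock: 3.28
eef_pos: [0.4574, 0.1245, 0.0135]
tool_rot: [0.714, 0.7, 0.003, 0.003]
ft_force: [0.8, 0.1, -0.1]
grip_width: 0.0852
```

Request:
send_rows:
  increments:
    - [[0,0,0,0,0,0],[0,0,0,0,0,0],[0,0,0,0,0,0],[0,0,0,0,0,0],[0,0,0,0,0,0],[0,0,0,0,0,0],[0,0,0,0,0,0],[0,0,0,0,0,0]]
  grip: 1

```text
clock: 4.28
eef_pos: [0.4579, 0.1243, 0.0135]
tool_rot: [0.714, 0.7, 0.003, 0.003]
ft_force: [-0.5, -0.6, 5.3]
grip_width: 0.0285
```

```bash
python3 -c "
from h import *
togo(580,30,100,-3.05)"
```

```text
t 4.275 tcp [457.9 124.3  13.5] ydir -1.09 q [ 0.27  0.42 -0.41  0.74 -0.    1.86] F [-0.5 -0.6  5.3] w 28.5
shift now-frame [-1.84  2.49 -1.71] after turn [-1.75  2.54 -1.73] turn [ 0.05 -0.    0.2 ]
```

Request:
send_rows:
  increments:
    - [[0,0,-0.3,0,0,0],[0,0,-0.6,0,0,0],[0,0,-0.6,0,0,0],[-0.3,0.5,-0.2,0,0,0.1],[-0.5,0.7,0,0,0,0.1],[-0.5,0.7,0,0,0,0],[-0.45,0.6,0,0.05,0,0],[0,0,0,0,0,0]]

```text
clock: 5.28
eef_pos: [0.5795, 0.0296, 0.0978]
tool_rot: [0.727, 0.687, -0.001, -0.0]
ft_force: [-0.6, -0.6, -1.3]
grip_width: 0.0288
```

Request:
send_rows:
  increments:
    - [[0,0,0,0,0,0],[0,0,0,0,0,0]]

```text
clock: 5.52
eef_pos: [0.5767, 0.0322, 0.0983]
tool_rot: [0.726, 0.688, -0.001, -0.001]
ft_force: [0.1, -0.8, -1.5]
grip_width: 0.0289
```

```bash
python3 -c "
from h import *
togo(580,30,60,-3.05)
from workcell import camera
for n in ('scene','top'):
  c=camera(n);np.savez(n+'2.npz',**c);cv2.imwrite('pics/%s2.png'%n,cv2.resize(c['color'][80:290,150:400,::-1],None,fx=2.5,fy=2.5))"
```

```text
t 5.525 tcp [576.7  32.2  98.3] ydir -3.03 q [ 0.06  0.49 -0.01  1.07  0.    1.68] F [ 0.1 -0.8 -1.5] w 28.9
shift now-frame [-0.04  0.07  0.77] after turn [-0.04  0.07  0.77] turn [-0.02 -0.    0.  ]
```

View pics/scene2.png

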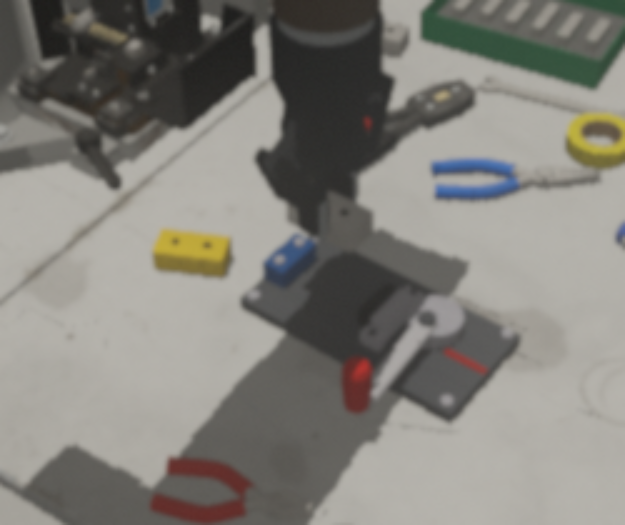

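View pics/top2.png

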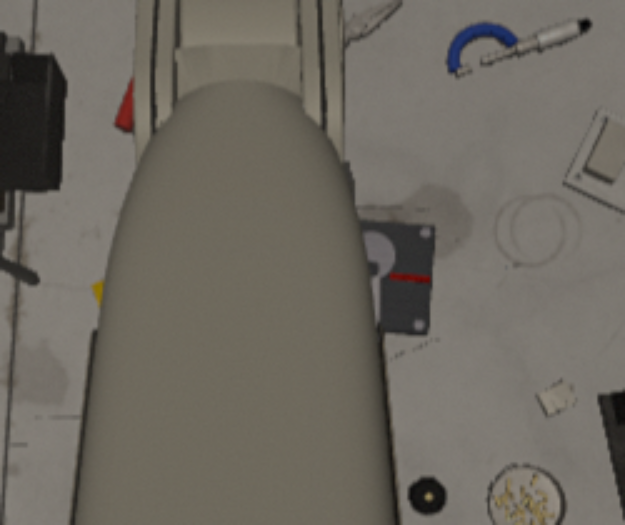

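Request:
send_rows:
  increments:
    - [[-0.02,0.04,0.5,0,0,0],[0,0.03,0.4,-0.02,0,0],[0,0,0,0,0,0],[0,0,0,0,0,0]]

```text
clock: 6.12
eef_pos: [0.5815, 0.0307, 0.0545]
tool_rot: [0.726, 0.688, 0.001, 0.001]
ft_force: [0.6, 1.3, -1.6]
grip_width: 0.0285
```

```bash
python3 -c "
from h import *
togo(580,31,25.5,-3.05)
from workcell import camera
for n in ('scene',):
  c=camera(n);np.savez(n+'3.npz',**c);cv2.imwrite('pics/%s3.png'%n,cv2.resize(c['color'][140:270,220:380,::-1],None,fx=4.5,fy=4.5,interpolation=cv2.INTER_CUBIC))"
```

```text
t 6.125 tcp [581.5  30.7  54.5] ydir -3.06 q [ 0.05  0.54 -0.06  0.97  0.    1.68] F [ 0.6  1.3 -1.6] w 28.5
shift now-frame [ 0.   -0.03  0.58] after turn [ 0.   -0.03  0.58] turn [ 0.02 -0.   -0.  ]
```

View pics/scene3.png

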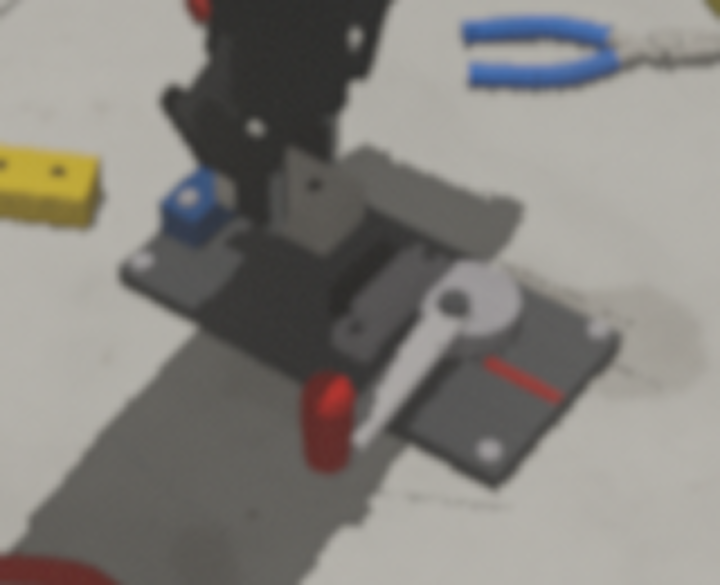

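Run:
```python
from h import *
c=load("scene3");W=cloud(c);X,Y,Z=W[...,0]*1e3,W[...,1]*1e3,W[...,2]*1e3
m=(abs(X-578)<10)&(Y>-15)&(Y<20)&(Z>43)&(Z<60)
for lo in range(36,64,3):
    k=(abs(X-577)<11)&(Y>-25)&(Y<60)&(Z>=lo)&(Z<lo+3); print(lo,k.sum(),np.round([np.percentile(Y[k],q) for q in(5,25,50)],1) if k.sum() else "")
hsv=cv2.cvtColor(c["color"],cv2.COLOR_RGB2HSV)
b=(abs(X-578)<40)&(abs(Y-75)<30)&(Z>28)&(Z<34)&(hsv[...,1]>90); print("blue",b.sum(),np.round(np.percentile(Y[b],[2,50,98]),1))
p=(abs(X-578)<15)&(Y<5)&(Y>-15)&(Z>25)&(Z<34)&(hsv[...,2]<45); print("pad",p.sum(),np.round(np.percentile(Y[p],[5,50,95]),1), np.round(np.median(Z[p]),1))
```

```text
36 0 
39 0 
42 15 [-0.5  0.8 15.2]
45 17 [-0.8 -0.   2.9]
48 17 [-0.3  0.4 11.6]
51 23 [-0.1  0.3  7.2]
54 22 [-0.7  0.5  6.8]
57 15 [-1.   0.4 10.4]
60 36 [-1.1  0.7  6.2]
63 86 [ 0.7  6.6 13.7]
blue 46 [66.3 74.6 82.3]Traceback (most recent call last):
  File "<stdin>", line 8, in <module>
    return _quantile_unchecked(
        a, q, axis, out, overwrite_input, method, keepdims, weights)
    return _ureduce(a,
                    func=_quantile_ureduce_func,
    ...<5 lines>...
                    overwrite_input=overwrite_input,
                    method=method)
    r = func(a, **kwargs)
    result = _quantile(arr,
                       quantiles=q,
    ...<2 lines>...
                       out=out,
                       weights=wgt)
    slices_having_nans = np.isnan(arr[-1, ...])
                                  ~~~^^^^^^^^^
IndexError: index -1 is out of bounds for axis 0 with size 0
```

The block's end face measures y ≈ 0, so its middle is at about 30 mm, against 30.2 wanted. Lowering.

Request:
send_rows:
  increments:
    - [[0,-0.01,0.25,0,0,0],[0,0,0.2,0,0,0],[0,0,0.09,0,0,0],[0,0,0.03,0,0,0],[0,0,0,0,0,0],[0,0,0,0,0,0]]

```text
clock: 6.92
eef_pos: [0.5799, 0.0303, 0.0256]
tool_rot: [0.726, 0.688, 0.0, 0.0]
ft_force: [-3.2, -0.7, 6.1]
grip_width: 0.0287
```

```bash
python3 -c "
from h import *
togo(580,31,25.5,-3.05)"
```

```text
t 6.925 tcp [579.9  30.3  25.6] ydir -3.1 q [ 0.05  0.57 -0.09  0.91  0.    1.68] F [-3.2 -0.7  6.1] w 28.7
shift now-frame [0.01 0.   0.  ] after turn [0.01 0.   0.  ] turn [ 0. -0. -0.]
```

Request:
send_rows:
  increments:
    - [[0,0,0,0,0,0],[0,0,0,0,0,0],[0,0,0,0,0,0],[0,0,0,0,0,0],[0,0,-0.2,0,0,0],[0,0,-0.8,0,0,0],[0,0,-1,0,0,0],[0,0,-0.5,0,0,0]]
  grip: 0

```text
clock: 7.92
eef_pos: [0.5822, 0.0305, 0.1543]
tool_rot: [0.726, 0.688, 0.003, 0.002]
ft_force: [1.2, -0.0, 0.3]
grip_width: 0.0854
```

```bash
python3 -c "
from h import *
togo(475.4,-57.8,130,90.8)
from workcell import camera
for n in ('scene',):
  c=camera(n);np.savez(n+'4.npz',**c);cv2.imwrite('pics/%s4.png'%n,cv2.resize(c['color'][140:270,220:380,::-1],None,fx=4.5,fy=4.5,interpolation=cv2.INTER_CUBIC))"
```

```text
t 7.925 tcp [582.2  30.5 154.3] ydir -3.09 q [0.05 0.45 0.07 1.19 0.   1.68] F [ 1.2 -0.   0.3] w 85.4
shift now-frame [-1.88 -2.04  0.47] after turn [ 2.16 -1.74  0.49] turn [ 0.04  0.03 -9.39]
```

View pics/scene4.png

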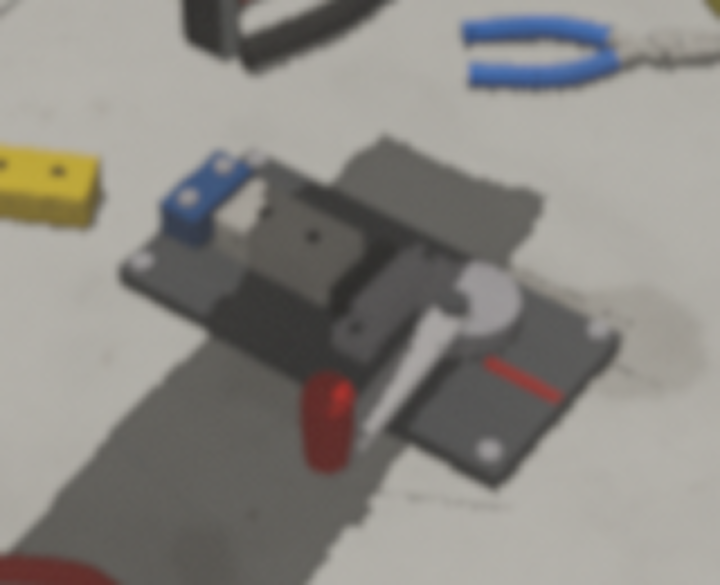

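The block lies flat between the jaws, with a small gap at each end. Turning and moving over the grip.

Request:
send_rows:
  increments:
    - [[0,0,0,0,0,-0.94],[0,0,0,0,0,-0.94],[0,0,0,0,0,-0.94],[0,0,0,0,0,-0.94],[0,0,0,0,0,-0.94],[0,0,0,0,0,-0.94],[0,0,0,0,0,-0.94],[0,0,0,0,0,-0.94]]

```text
clock: 8.98
eef_pos: [0.5804, 0.0304, 0.1502]
tool_rot: [0.153, 0.988, 0.0, 0.001]
ft_force: [-0.6, -0.4, 0.1]
grip_width: 0.0855
```

Request:
send_rows:
  increments:
    - [[0,0,0,0,0,-0.94],[0,0,0,0,0,-0.93],[0.5,-0.4,0.1,0,0,0],[0.6,-0.5,0.1,0,0,0],[0.6,-0.5,0.1,0,0,0],[0.46,-0.34,0.1,0,0,0],[0,0,0,0,0,0],[0,0,0,0,0,0]]

```text
clock: 9.98
eef_pos: [0.4748, -0.058, 0.1305]
tool_rot: [-0.007, 1.0, 0.0, 0.002]
ft_force: [1.0, -0.2, -0.7]
grip_width: 0.0853
```

```bash
python3 -c "
from h import *
togo(475.4,-57.8,46,90.8)
from workcell import camera
for n in ('scene',):
  c=camera(n);np.savez(n+'5.npz',**c);cv2.imwrite('pics/%s5.png'%n,cv2.resize(c['color'][130:270,200:380,::-1],None,fx=4,fy=4,interpolation=cv2.INTER_CUBIC))
  W=cloud(c);hsv=cv2.cvtColor(c['color'],cv2.COLOR_RGB2HSV).astype(int)
  X,Y,Z=[W[...,i]*1e3 for i in range(3)]
  m=((hsv[...,0]<8)|(hsv[...,0]>172))&(hsv[...,1]>120)&(abs(X-475)<30)&(abs(Y+58)<30)&(Z>40)
  t=m&(Z>77)
  print(m.sum(),t.sum(),X[t].mean(),Y[t].mean(),Z[m].max())
"
```

```text
t 9.975 tcp [474.8 -58.  130.5] ydir 90.8 q [-0.12  0.27 -0.25  1.05  0.   -0.14] F [ 1.  -0.2 -0.7] w 85.3
shift now-frame [-0.01  0.    1.69] after turn [-0.01  0.    1.69] turn [0.   0.02 0.  ]
173 56 473.77200474959596 -60.889769172994015 82.79078782415982
```

View pics/scene5.png

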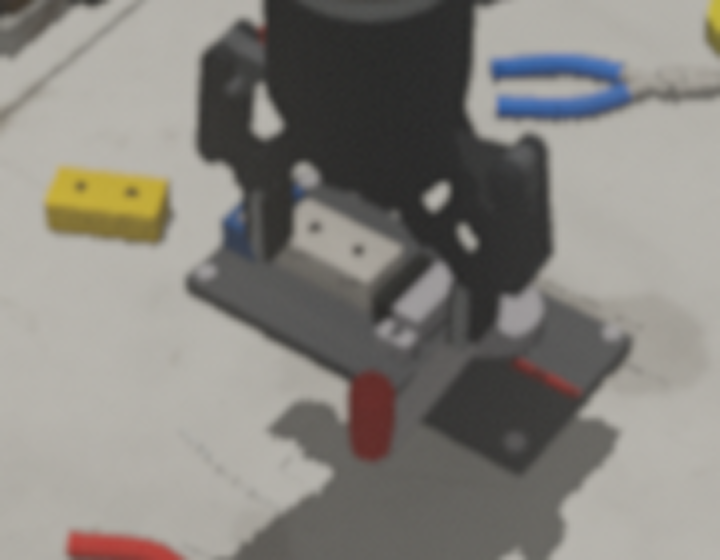

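The grip is at about (371,415) in the crop and sits between the open fingers. Descending and gripping.

Request:
send_rows:
  increments:
    - [[0,0,0.5,0,0,0],[0,0,0.5,0,0,0],[0,0,0.4,0,0,0],[0,0,0.2,0,0,0],[0,0,0.06,0,0,0],[0,0,0,0,0,0]]

```text
clock: 10.78
eef_pos: [0.4746, -0.058, 0.0473]
tool_rot: [-0.007, 1.0, 0.0, 0.001]
ft_force: [0.9, 0.5, 1.3]
grip_width: 0.0856
```

Request:
send_rows:
  increments:
    - [[0,0,0,0,0,0],[0,0,0,0,0,0],[0,0,0,0,0,0],[0,0,0,0,0,0],[0,0,0,0,0,0],[0,0,0,0,0,0],[0,0,0,0,0,0],[0,0,0,0,0,0]]
  grip: 1

```text
clock: 11.78
eef_pos: [0.4741, -0.0582, 0.0473]
tool_rot: [-0.007, 1.0, -0.0, 0.001]
ft_force: [-2.0, 0.1, 4.9]
grip_width: 0.0196
```

```bash
python3 -c "
from h import *
togo(475.4,-57.8,46,90.8)
from workcell import camera
for n in ('scene',):
  c=camera(n);cv2.imwrite('pics/%s6.png'%n,cv2.resize(c['color'][130:270,200:380,::-1],None,fx=4,fy=4,interpolation=cv2.INTER_CUBIC))
"
```

```text
t 11.775 tcp [474.1 -58.2  47.3] ydir 90.8 q [-0.12  0.37 -0.36  0.84  0.   -0.14] F [-2.   0.1  4.9] w 19.6
shift now-frame [-0.03  0.01  0.03] after turn [-0.03  0.01  0.03] turn [-0.    0.01  0.  ]
```

View pics/scene6.png

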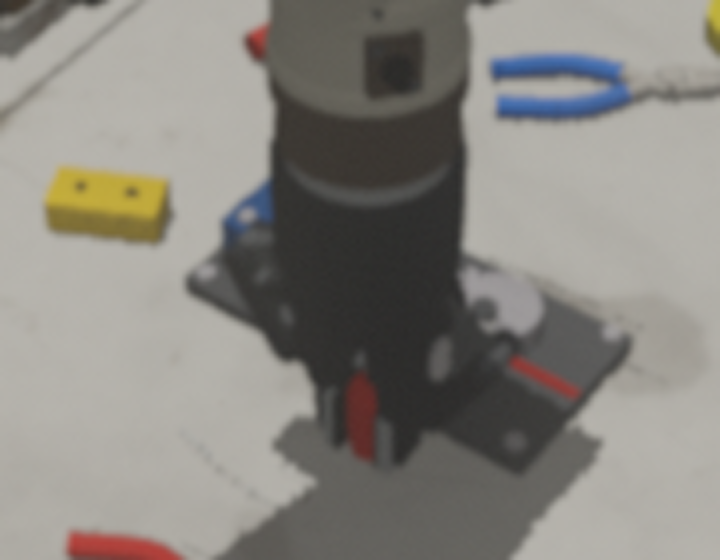

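Request:
send_rows:
  increments:
    - [[-0.01,-0.21,0,0,0,-0.6],[-0.01,-0.21,0,0,0,-0.6],[-0.01,-0.21,0,0,0,-0.6],[-0.01,-0.21,0,0,0,-0.6]]

```text
clock: 12.32
eef_pos: [0.4834, -0.0993, 0.0473]
tool_rot: [-0.216, 0.976, -0.0, 0.001]
ft_force: [-0.3, -0.5, 4.0]
grip_width: 0.0191
```

```bash
cat >> h.py <<'E'
def arc():
    from workcell import get_obs
    o=get_obs();p=o["eef_pos"]*1000;v=p[:2]-np.array([575.5,-56.2]);yd=R.from_quat(o["tool_rot"]).as_matrix()[:,1]
    print("t",round(o["clock"],2),"tcp",np.round(p,1),"rad",round(np.hypot(*v),1),"lever",round(np.degrees(np.arctan2(v[1],v[0]))%360-176.95,2),"by tool",round(np.degrees(np.arctan2(yd[1],yd[0]))%360+90-176.95,2),"F",np.round(o["ft_force"],1),"T",np.round(o["ft_torque"],2),"w",o["grip_width"],"q",np.round(o["joint_pos"],2))
E
python3 -c "
from h import *
arc()"
```

```text
t 12.32 tcp [483.4 -99.3  47.3] rad 101.6 lever 28.12 by tool 28.03 F [-0.3 -0.5  4. ] T [ 0.16  0.02 -0.16] w 0.019148821389222845 q [-0.2   0.4  -0.32  0.85  0.   -0.64]
```

Request:
send_rows:
  increments:
    - [[-0.011,-0.212,0,0,0,-0.6],[-0.011,-0.212,0,0,0,-0.6],[-0.011,-0.212,0,0,0,-0.6],[-0.011,-0.212,0,0,0,-0.6]]

```text
clock: 12.82
eef_pos: [0.5086, -0.1331, 0.0473]
tool_rot: [-0.414, 0.91, -0.0, 0.001]
ft_force: [-0.2, 0.3, 4.5]
grip_width: 0.0192
```

```bash
python3 -c "
from h import *
arc()"
```

```text
t 12.82 tcp [ 508.6 -133.1   47.3] rad 101.9 lever 52.04 by tool 52.0 F [-0.2  0.3  4.5] T [ 0.14  0.14 -0.27] w 0.01923714134147039 q [-0.26  0.45 -0.23  0.89  0.   -1.11]
```

Request:
send_rows:
  increments:
    - [[-0.011,-0.212,0,0,0,-0.6],[-0.011,-0.212,0,0,0,-0.6],[-0.011,-0.212,0,0,0,-0.6],[-0.011,-0.212,0,0,0,-0.6]]

```text
clock: 13.32
eef_pos: [0.5452, -0.1539, 0.0473]
tool_rot: [-0.594, 0.804, -0.001, 0.001]
ft_force: [-1.0, -0.6, 4.3]
grip_width: 0.0193
```

```bash
python3 -c "
from h import *
arc()"
```

```text
t 13.32 tcp [ 545.2 -153.9   47.3] rad 102.3 lever 75.81 by tool 75.97 F [-1.  -0.6  4.3] T [ 0.    0.33 -0.31] w 0.01929338680345413 q [-0.28  0.52 -0.11  0.94  0.   -1.55]
```

Request:
send_rows:
  increments:
    - [[-0.011,-0.212,0,0,0,-0.6],[-0.008,-0.177,0,0,0,-0.5],[-0.003,-0.105,0,0,0,-0.3],[0,0,0,0,0,0],[0,0,0,0,0,0],[0,0,0,0,0,0]]

```text
clock: 14.08
eef_pos: [0.5695, -0.1585, 0.0473]
tool_rot: [-0.687, 0.727, -0.001, 0.0]
ft_force: [-0.6, -3.6, 3.1]
grip_width: 0.0195
```

```bash
python3 -c "
from h import *
arc()
from workcell import camera
for n in ('scene','top'):
  c=camera(n);np.savez(n+'7.npz',**c);cv2.imwrite('pics/%s7.png'%n,cv2.resize(c['color'][130:270,210:390,::-1],None,fx=4,fy=4,interpolation=cv2.INTER_CUBIC))
"
```

```text
t 14.07 tcp [ 569.5 -158.5   47.3] rad 102.5 lever 89.67 by tool 89.78 F [-0.6 -3.6  3.1] T [-0.87  0.12 -0.27] w 0.019512982041872268 q [-0.27  0.56 -0.04  0.97 -0.   -1.78]
```

View pics/scene7.png

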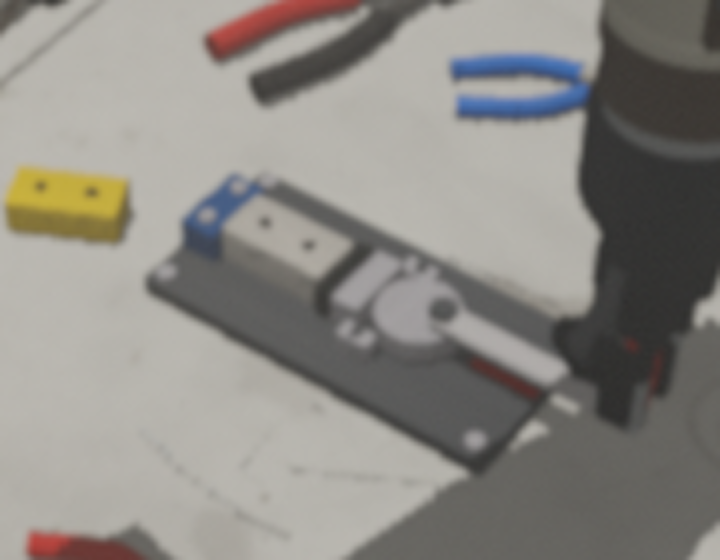

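View pics/top7.png

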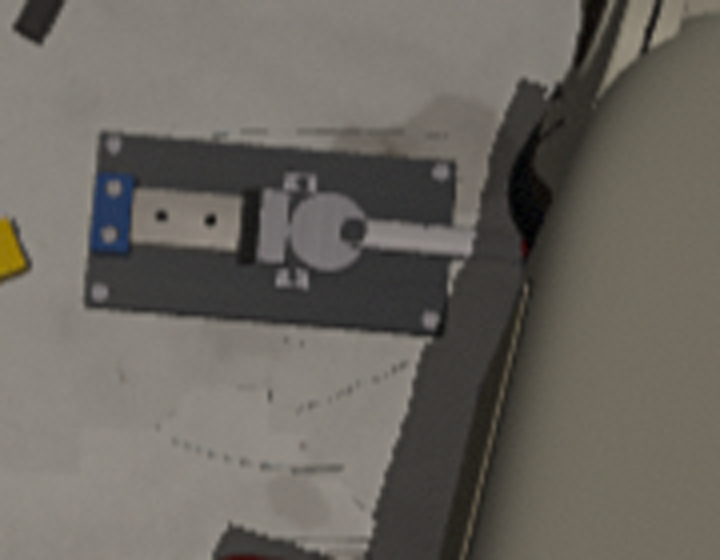

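The lever covers the red mark in the top view, and the block is flat between the blue jaw and the pad. Checking the bar's angle by its centreline.

Run:
```python
from h import *
c=load("top7");g=cv2.cvtColor(c["color"],cv2.COLOR_RGB2GRAY)
P=[]
for u in range(304,327):
    v=np.arange(180,200);w=np.clip(g[180:200,u].astype(float)-85,0,None); 
    if w.sum()>30: P.append(ray(c,u,(w*v).sum()/w.sum(),.035)[:2]*1e3)
P=np.array(P);print(len(P),P[[0,-1]].round(1))
f=np.polyfit(P[:,1],P[:,0],1);print("bar dir vs world y slope deg",np.degrees(np.arctan(f[0])),"x at pivot y",np.polyval(f,-56.2),"x at grip y",np.polyval(f,-156))
# plate
W=cloud(c);X,Y,Z=[W[...,i] for i in range(3)];hsv=cv2.cvtColor(c["color"],cv2.COLOR_RGB2HSV)
m=((X>.51)&(X<.65)&(Y>-.125)&(Y<.11)&(Z>.007)).astype(np.uint8)
b=(hsv[...,0]>100)&(hsv[...,0]<125)&(hsv[...,1]>110)&(abs(X-.58)<.05)&(abs(Y-.07)<.05)
v,u=np.nonzero(b);q=np.array([ray(c,i,j,.032)[:2] for i,j in zip(u,v)])*1e3;print("blue",q.min(0),q.max(0))
b=(abs(X-.58)<.035)&(Y>-.01)&(Y<.075)&(g>85)&(Z>.028)
v,u=np.nonzero(b);q=np.array([ray(c,i,j,.034)[:2] for i,j in zip(u,v)]).astype(np.float32)*1e3;print("punch",cv2.minAreaRect(q),np.median(Z[b]))
```

```text
23 [[ 574.5  -69.3]
 [ 578.3 -117.4]]
bar dir vs world y slope deg 0.983488934026566 x at pivot y 573.9083119617858 x at grip y 572.1950647124302
blue [561.69912031  65.25471087] [604.36212076  86.16379396]
punch ((580.4609985351562, 32.45238494873047), (84.36819458007812, 38.1549072265625), 87.62312316894531) 0.03466933993581822
```

Run:
```python
from h import *
c=load("top7");g=cv2.cvtColor(c["color"],cv2.COLOR_RGB2GRAY)
print(g[180:197,302:330:3])
P=[]
for u in range(305,321):
    v=np.arange(183,197);w=np.clip(g[183:197,u].astype(float)-80,0,60); P.append(ray(c,u,(w*v).sum()/w.sum(),.035)[:2]*1e3)
P=np.array(P);f=np.polyfit(P[:,1],P[:,0],1);print(P.round(1)[::3]);print("deg",np.degrees(np.arctan(f[0])),"resid",np.std(P[:,0]-np.polyval(f,P[:,1])),"x at pivot",np.polyval(f,-56.2),"x at grip",np.polyval(f,-156))
```

```text
[[ 53  51  53  50  52  50  52  61 113 114]
 [ 53  51  51  52  51  52  50  68 112 117]
 [ 52  53  50  49  49  50  50  82 113  97]
 [ 51  51  50  50  51  49  51  91 120 104]
 [ 69  56  53  49  48  49  47  95 127 102]
 [110  99  99  76  58  50  50  97 128  73]
 [127 124 127 113 103  88  86  92 119  62]
 [127 128 128 127 127 120 119 110 113  57]
 [133 130 130 129 128 128 127 125 122  67]
 [140 137 136 135 132 131 128 128 128  62]
 [136 139 142 140 137 137 134 132 132  52]
 [101 124 128 133 133 139 140 136 137  55]
 [ 58  78  81  91 100 121 128 129 140  56]
 [ 50  42  41  49  55  72  83 100 121  53]
 [ 50  50  49  48  46  40  44  64  83  53]
 [ 53  50  53  50  50  51  49 105  67  56]
 [ 53  51  52  52  49  49  50 134  66  58]]
[[ 574.2  -71.5]
 [ 574.3  -78. ]
 [ 573.5  -84.6]
 [ 573.3  -91.2]
 [ 572.5  -97.8]
 [ 572.4 -104.4]]
deg 3.733705542655446 resid 0.27036669808201075 x at pivot 575.3821192073636 x at grip 568.8693853314014
```

The bar centreline reads about 89.3° and the arm pose about 89.7°. I'll nudge it on by half a degree and let it settle.

Request:
send_rows:
  increments:
    - [[0,-0.018,0,0,0,-0.05],[0,0,0,0,0,0],[0,0,0,0,0,0],[0,0,0,0,0,0],[0,0,0,0,0,0],[0,0,0,0,0,0]]

```text
clock: 14.92
eef_pos: [0.5702, -0.1585, 0.0473]
tool_rot: [-0.69, 0.724, -0.001, 0.0]
ft_force: [-0.2, -5.8, 5.0]
grip_width: 0.0196
```

Run:
```python
from h import *
arc()
from workcell import camera
c=camera('top');s=camera('scene');g=cv2.cvtColor(c["color"],cv2.COLOR_RGB2GRAY)
cv2.imwrite('pics/top8.png',cv2.resize(c['color'][130:310,210:410,::-1],None,fx=3,fy=3,interpolation=cv2.INTER_CUBIC));cv2.imwrite('pics/scene8.png',s['color'][:,:,::-1])
P=[]
for u in range(305,321):
    v=np.arange(183,197);w=np.clip(g[183:197,u].astype(float)-80,0,60); P.append(ray(c,u,(w*v).sum()/w.sum(),.035)[:2]*1e3)
P=np.array(P);f=np.polyfit(P[:,1],P[:,0],1);print("deg",np.degrees(np.arctan(f[0])),np.polyval(f,-156))
```

```text
t 14.93 tcp [ 570.2 -158.5   47.3] rad 102.4 lever 90.06 by tool 90.29 F [-0.2 -5.8  5. ] T [-0.93  0.25 -0.33] w 0.019595591465206265 q [-0.27  0.56 -0.04  0.97 -0.   -1.79]
deg 3.2145541844716203 569.7405926341917
```

View pics/scene8.png

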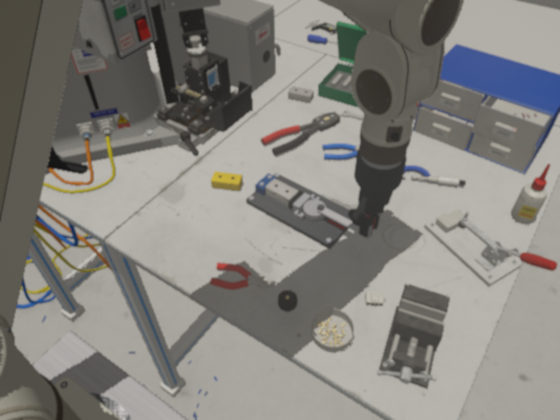

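The scene view shows the lever over the mark with the grip held at (368,220), the block clamped at (285,190) and the bystanders where they were. Handing in.

```bash
python3 -c "
from workcell import *
print(job_done())"
```

```text
the job is handed in; nothing more can be done
None
```

I laid the light grey punch flat on the clamp plate, about midway between the jaws, and let go of it. I then swung the lever round by its red grip to the red mark and handed the job in at about 15 s, still holding the grip.

- **Lever angle:** My last checks put it at highest lift: 90.1° from the arm's position, 90.3° from the tool's rotation, and about 89.8° from the bar's centreline in the top image. These differ by about half a degree, which is within the calibration error.
- **Block:** The images show it flat between the blue jaw and the pad. I didn't measure the squeeze itself. One attempt to measure the clamped block's outline failed because the mask also picked up other parts, so I judged that by eye.
- **Forces and bystanders:** The wrist force readings stayed under about 8 N. The other things on the bench looked unmoved in the last picture.

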